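# Strip the mixer spindle of its spring clips and gauge it

## Task

The mixer spindle in the vee stand is due for its wear check. Drive the plastic wedge along the spindle under the bow of each spring clip until the clip spreads and rides up off the spindle - do not pull at a seated clip with the gripper - and put every clip in the steel tray. Then lay the bare spindle in the rests of the bench caliper, slide the movable jaw gently shut on the clip seat that lies between the jaws until it bears and leave it shut there, and leave the wedge lying flat on its underside on the worktop.

Things in the scene. Friction and masses are not known exactly. Their poses are not given: they have to be found in the camera images.
- stand: Fixed aluminium stand: base plate 300 x 70 x 10 mm, two vee blocks (12 mm thick, 56 mm wide, tops 67 mm high) 270 mm apart. Origin: centre of its underside on the worktop; x runs along the spindle, whose axis lies 60 mm up. The blocks stop the spindle endwise with 4 mm play.
- spindle: Loose steel spindle, hollow, 294 mm long, 0.35 kg, in the stand. Origin: its middle, on its axis; x along the axis (it may roll; same both ways round). 30 mm in diameter out to x = +-125 mm, then 18 mm journals to +-147 mm. Clip seats at x = -97, 0, 97 mm, each 35 mm wide between two 40 mm collars 6 mm thick. The bare middle seat takes the fingers; its middle is the balance point.
- wedge: Loose white wedge, 123 x 22 mm, 0.09 kg. Origin: on its flat underside, below the middle of its upright grip; x points to the thin nose (x = 106 mm, 3.5 mm high, relieved below), z up. The ramp rises to a crest 18 mm high at x = 52 to 49 mm; the hollow behind it (16 mm high, x = 17 to 49 mm) carries a freed clip. Grip: x = -17 to 17 mm, 18 mm across y, top z = 60 mm, taken across y.
- tray: Loose stainless tray, 204 x 140 mm, rim 17 mm high, floor 3.5 mm above the worktop, 0.5 kg. Origin: centre of its underside; x along its long side.
- gauge: Fixed bench caliper on a 12 mm base, jaws up, with two rests for the spindle. Origin: underside, midway between the rests; x from rest to rest, y from fixed to movable jaw. Rests: 12 mm plates at x = +-135 mm, slots 26 mm wide with flat bottoms 53 mm high, mouths flared to 36 mm, tops 70 mm high. Jaws: 6 mm blades at x = -97 mm, tops 82 mm high, fixed face at y = -18.5 mm; the rest is below 48 mm.
- rest_mid (a point): Middle of a spindle lying in the caliper's rests (axis in mid-slot), midway between them, 62 mm above the worktop; axes as gauge. The spindle has 4 mm play each way sideways and endwise.
- jaw_back (a point): Point on the outer (back) face of the movable jaw, 62 mm above the worktop, 14 mm behind its measuring face. Pushing here along -y of the caliper closes it; the face is flat and clear from 46 to 76 mm above the worktop.
- jaw (a joint): Opening between the caliper's jaws in m: 0 shut, 0.072 fully open, 0.030 with both jaws on the seat. Slides with 3 N friction and stays where it is left.
- seat_1 (a point): Middle of the clip seat at x = -97 mm of the spindle, on its axis; clip_1, if present, sits here. The bow's rollers stand 8 mm above the collars, on whose tops the wedge's underside can ride (20 mm above the axis). It takes 5 to 30 N to drive the wedge; raised some 8 mm the clip springs free. With the clip over the hollow, the nose ends 5 mm short of the next clip.
- clip_1: Spring clip of dark steel, 120 g, 30 mm long (x, along the spindle), 41 mm across y (feet 50), 57 mm high; may be absent. Origin: on the axis when seated; z up to its bow: two 8 mm rollers along y at x = -9 and 9 mm, undersides at z = 28 mm. Sprung legs 33 mm apart, lips at z = -6 mm, flared feet to z = -19 mm. Freed, the lips close to 18 mm and it hangs by its rollers in the wedge's hollow.
- seat_2 (a point): Middle of the clip seat at x = 0 mm of the spindle, on its axis; clip_2, if present, sits here. The bow's rollers stand 8 mm above the collars, on whose tops the wedge's underside can ride (20 mm above the axis). It takes 5 to 30 N to drive the wedge; raised some 8 mm the clip springs free. With the clip over the hollow, the nose ends 5 mm short of the next clip.
- clip_2: Spring clip of dark steel, 120 g, 30 mm long (x, along the spindle), 41 mm across y (feet 50), 57 mm high; may be absent. Origin: on the axis when seated; z up to its bow: two 8 mm rollers along y at x = -9 and 9 mm, undersides at z = 28 mm. Sprung legs 33 mm apart, lips at z = -6 mm, flared feet to z = -19 mm. Freed, the lips close to 18 mm and it hangs by its rollers in the wedge's hollow.
- seat_3 (a point): Middle of the clip seat at x = 97 mm of the spindle, on its axis; clip_3, if present, sits here. The bow's rollers stand 8 mm above the collars, on whose tops the wedge's underside can ride (20 mm above the axis). It takes 5 to 30 N to drive the wedge; raised some 8 mm the clip springs free. With the clip over the hollow, the nose ends 5 mm short of the next clip.
- clip_3: Spring clip of dark steel, 120 g, 30 mm long (x, along the spindle), 41 mm across y (feet 50), 57 mm high; may be absent. Origin: on the axis when seated; z up to its bow: two 8 mm rollers along y at x = -9 and 9 mm, undersides at z = 28 mm. Sprung legs 33 mm apart, lips at z = -6 mm, flared feet to z = -19 mm. Freed, the lips close to 18 mm and it hangs by its rollers in the wedge's hollow.
Mind the look-alikes: they are no part of the job. What is shaped like the clip_1 but red is not meant.

How it is judged:
By the outcome, as a careful person would: the job done as asked, in the order asked, and still so for the second after the job is handed in, with the robot touching nothing.
Of clip_1, clip_2, clip_3 only 2 to 3 are there at a start; the rules pass over those that are not, and their reading is None.
At some moment in a run one of wedge, tray may be knocked a few centimetres aside while the robot is not near it.
It also fails if it takes over 210 s, if anything falls off the work surface, if the arm or the gripper's body presses on something with over 40 N, if the wrist force passes 120 N, or if a joint passes its speed limit or range.

## Robot

A 6-joint arm with a two-finger parallel gripper is mounted at the origin on a cart in front of the work surface, level with it; the furniture and walls round the work are solid. World frame = base frame: x ahead of the robot, y to its left, z up, the work surface at z = 0. Lengths are in m, angles in rad, forces in N, time in s.
With the tool pointing down it reaches from about 0.425 to 1.125 m from the base axis. Payload 14.9 kg.
Tool frame: the origin (TCP) lies on the front face of the gripper's body, between the roots of the fingers; the fingertips stand robot.finger_overhang ahead of it and the grasp point (between the pads) lies 60 mm ahead of it (robot.finger_overhang is the distance from the TCP to the fingertips, in m); x points along the fingers, y is the direction in which the jaws open and shut, and the axes are right-handed (so a half turn about x gives the same grasp; the last joint's range is limited). The gripper opens to 91 mm and grips with 3 to 60 N. Pads are 32 mm wide; open, the fingers measure 118 mm over their backs; the gripper's body (76 mm by 178 mm) begins 60 mm behind the grasp point.
Start: joints at [1.274, 0.379, 1.734, -0, 1.028, -0.033], TCP at [0.183, 0.676, 0.292] pointing down, gripper open.
Joint ranges: [-2.77, 2.77], [-0.74, 2.19], [0, 2.66], [-1.06, 4.2], [0.31, 2.87], [-3.08, 3.08]. Speed limits (rad/s): [1.89, 1.89, 2.39, 3.14, 3.14, 3.14].

## Interface

Orientations are given as a unit quaternion [x, y, z, w].
In Python, from cell import robot gives the robot as it stands. Calls block until the motion is done:
- robot.move_pose(position, orientation): joint-space move of the TCP to a pose.
- robot.move_straight(position, frame=None, v=0.15): straight line of the TCP; frame=None keeps the orientation; v is the mean speed in m/s.
- robot.set_joints(angles): joint-space move.
- robot.ungrasp() and robot.gripper_close(squeeze=None): open the fingers fully, or close them until they stop; squeeze is the grip in N (None keeps the last).
- robot.dwell(seconds).
- robot.ik(position, orientation): joint angles nearest the present ones, or None.
- robot.get_image(name): name is "scene" or "top"; returns the picture (480x640x3 uint8, red, green, blue); there is no depth.
- robot.get_calibration(name): a dict with "mtx" (3x3 intrinsics, pixels), "k1" (the pictures are not rectified: a ray, as slopes to the right and down, at radius r is drawn at 1 + k1 r^2 times it, then the intrinsics apply), "eye" and "orientation" of the camera in the world. Camera axes: x right, y down, z forward; pixel columns grow to the right and rows downward; lengths in m; the calibration is good to about 2 mm. A picture is of the moment at which its call begins. get_calibration takes no time and is no camera call.
A pose or a line that the arm cannot do raises robot.Unreachable and nothing moves.
- robot.finish_job(): hands the job in, once; it reports no verdict.
Trained networks look in the newest picture that a camera, given by its name, has taken for a name from the list of things; names that differ only in an ending like _2 or _b are one class to them, and where a whole thing is asked for, a point or a joint stands for the part that bears it (a point fixed in the world has none). Each returns a list of dicts, best first, with "conf" (0 to 1); they miss things now and then, are a little off and sometimes report something else, mostly with a low value. They report only what shows in the picture. A call takes as long as a camera call. They do not tell look-alikes from the thing itself.
- robot.boxes_of(query, camera): "point" ([column, row] in pixels, amid what is visible of it).
Readings, each from a call of its own:
- robot.get_time_s(): time.
- robot.get_joints(): joint angles.
- robot.get_qvel(): joint speeds.
- robot.get_tau(): joint torques, N m.
- robot.get_position(): TCP position.
- robot.get_tcp_rot(): TCP orientation.
- robot.get_force(): force on the tool from outside, world axes, zero at the start.
- robot.get_wrist_torque(): the same for the moment, N m.
- robot.get_opening(): finger opening in m.
Only numpy, scipy, OpenCV 4.12 (cv2) and the standard library are available. Lean on these libraries where they do the work, as an engineer would, in place of code of your own. Each camera call takes 0.05 s, during which the arm holds its last target. There are 200 camera calls.

## Working session

There is one attempt and no reset: what is moved stays moved. The work goes in short steps, each a Python script; the robot and the scene stay as the last script left them, time stands still between calls to the robot, and variables do not carry over. Pictures are saved under pics/ and viewed, about 12 in all and at most 16, crops included, and the job is handed in when it is done.

```bash
ls; mkdir -p pics; python3 - <<'E'
from cell import robot
import cv2
for n in ("scene","top"):
    im=robot.get_image(n); cv2.imwrite(f"pics/{n}0.png",cv2.cvtColor(im,cv2.COLOR_RGB2BGR))
    c=robot.get_calibration(n); print(n,c)
    for q in ("stand","spindle","wedge","tray","gauge","clip_1","jaw"):
        print(q,[(d['point'],round(d['conf'],2)) for d in robot.boxes_of(q,n)])
print(robot.finger_overhang,robot.get_time_s(),robot.get_tcp_rot())
E
```

```text
pics
scene {'mtx': array([[473.83638981,   0.        , 319.99042092],
       [  0.        , 473.83638981, 244.48550636],
       [  0.        ,   0.        ,   1.        ]]), 'k1': -0.0467282161109219, 'eye': array([-0.22726651, -0.37119877,  0.70379717]), 'orientation': array([ 0.78081506, -0.44007613,  0.21534878, -0.38766706])}
stand [([345.2, 251.7], 0.75), ([345.5, 226.1], 0.6)]
spindle [([348.5, 232.8], 0.83)]
wedge [([357.3, 303.3], 0.98)]
tray [([230.3, 208.0], 0.59)]
gauge [([469.8, 339.1], 0.68)]
clip_1 [([312.8, 262.9], 0.97), ([379.2, 241.5], 0.9), ([270.7, 251.0], 0.81), ([340.4, 226.2], 0.59)]
jaw [([430.8, 331.9], 0.84)]
top {'mtx': array([[589.44499404,   0.        , 313.94519728],
       [  0.        , 589.44499404, 232.17191495],
       [  0.        ,   0.        ,   1.        ]]), 'k1': -0.04981994189341923, 'eye': array([0.32396124, 0.05446651, 1.53690035]), 'orientation': array([ 0.70932528, -0.70297675,  0.03359668, -0.03940303])}
stand [([313.5, 209.4], 0.77), ([357.6, 261.8], 0.71), ([308.4, 195.8], 0.49)]
spindle [([310.2, 199.6], 0.61)]
wedge [([357.6, 263.4], 0.66)]
tray [([191.0, 235.9], 0.87), ([312.6, 210.1], 0.32)]
gauge [([450.5, 256.5], 0.68)]
clip_1 [([318.7, 204.0], 0.7), ([268.9, 245.2], 0.7), ([356.1, 205.7], 0.46), ([191.6, 235.5], 0.37)]
jaw [([431.4, 265.4], 0.5)]
0.0783 0.8 [ 0.0929958   0.7009611  -0.09299609  0.70096865]
```

View pics/scene0.png

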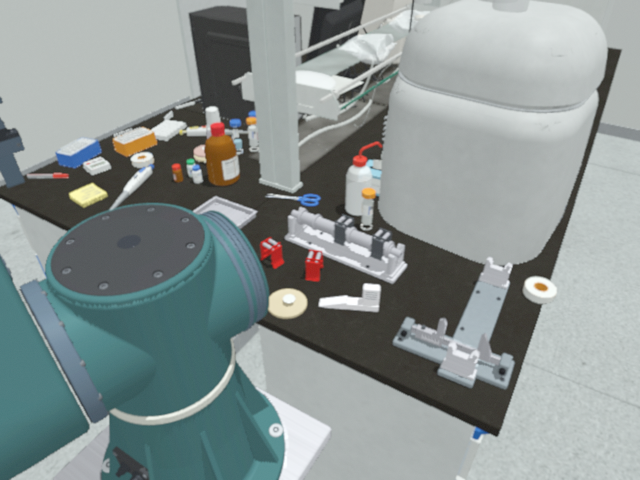

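View pics/top0.png

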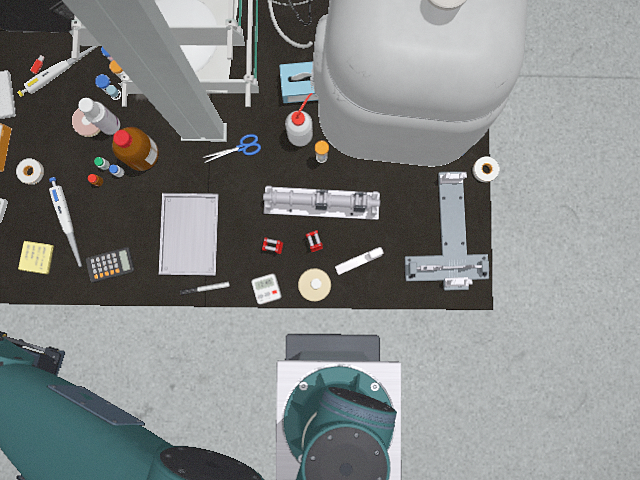

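The spindle carries two dark clips, at about (320,200) and (358,201) in top; its left seat is bare. The loose red clips are decoys. The wedge lies at (358,262), nose left, with the gauge on the right and the tray on the left. I'll measure more finely from enlarged crops.

```bash
cat > h.py <<'E'
import numpy as np, cv2
from scipy.spatial.transform import Rotation as R
from scipy.optimize import least_squares
from cell import robot
C={n:robot.get_calibration(n) for n in ("scene","top")}
def ray(n,px):
    c=C[n];K=c["mtx"];d=np.array([(px[0]-K[0,2])/K[0,0],(px[1]-K[1,2])/K[1,1]]);u=d.copy()
    for _ in range(20): u=d/(1+c["k1"]*(u@u))
    return R.from_quat(c["orientation"]).apply([u[0],u[1],1])
def at(n,px,z):
    d=ray(n,px);e=C[n]["eye"];return e+d*(z-e[2])/d[2]
def proj(n,P):
    c=C[n];p=R.from_quat(c["orientation"]).inv().apply(np.atleast_2d(P)-c["eye"]);u=p[:,:2]/p[:,2:]
    u=u*(1+c["k1"]*(u**2).sum(1,keepdims=True));return u@np.diag([c["mtx"][0,0],c["mtx"][1,1]])+c["mtx"][:2,2]
def tri(ps,pt):
    A=np.zeros((3,3));b=np.zeros(3)
    for n,p in (("scene",ps),("top",pt)):
        d=ray(n,p);d/=np.linalg.norm(d);M=np.eye(3)-np.outer(d,d);A+=M;b+=M@C[n]["eye"]
    return np.linalg.solve(A,b)
def crop(n,x0,y0,w,h,s,f,overlay=(),new=True,im=None):
    if im is None: im=cv2.cvtColor(robot.get_image(n),cv2.COLOR_RGB2BGR)
    o=cv2.resize(im[y0:y0+h,x0:x0+w],None,fx=s,fy=s,interpolation=cv2.INTER_CUBIC)
    for P,col in overlay:
        q=((proj(n,P)+.5-[x0,y0])*s*16).astype(int); cv2.polylines(o,[q.reshape(-1,1,2)],False,col,1,cv2.LINE_AA,4)
    st=10
    for x in range(x0-x0%st+st,x0+w,st): cv2.putText(o,str(x),(int((x+.5-x0)*s),10),0,.35,(0,255,255));cv2.line(o,(int((x+.5-x0)*s),12),(int((x+.5-x0)*s),16),(0,255,255))
    for y in range(y0-y0%st+st,y0+h,st): cv2.putText(o,str(y),(0,int((y+.5-y0)*s)+4),0,.35,(0,255,255));cv2.line(o,(25,int((y+.5-y0)*s)),(29,int((y+.5-y0)*s)),(0,255,255))
    cv2.imwrite("pics/"+f,o);return im
E
python3 - <<'E'
from h import *
t=cv2.imread("pics/top0.png");s=cv2.imread("pics/scene0.png")
a=lambda n,im,x0,y0,w,h,k: crop(n,x0,y0,w,h,k,"tmp.png",im=im) is None or cv2.imread("pics/tmp.png")
A=a("top",t,255,175,135,105,5.8);cv2.imwrite("pics/top1.png",A)
A=a("top",t,400,165,95,130,4.5);B=a("scene",s,385,250,135,140,4.2)
o=np.zeros((600,800,3),np.uint8)
for im,x in((A,0),(cv2.resize(B,(370,384)),430)): o[:im.shape[0],x:x+im.shape[1]]=im[:600,:800-x]
cv2.imwrite("pics/g1.png",o)
a("scene",s,260,190,155,130,5.1);import os;os.rename("pics/tmp.png","pics/sc1.png")
print("tank low edge",at("top",(400,165),0),at("top",(330,150),0),at("top",(350,157),0.2),"column",at("top",(205,140),0))
E
```

```text
tank low edge [ 0.66441541 -0.1588793   0.        ] [0.70348307 0.02718073 0.        ] [ 0.63792948 -0.01560861  0.2       ] column [0.72871811 0.36177623 0.        ]
```

View pics/top1.png

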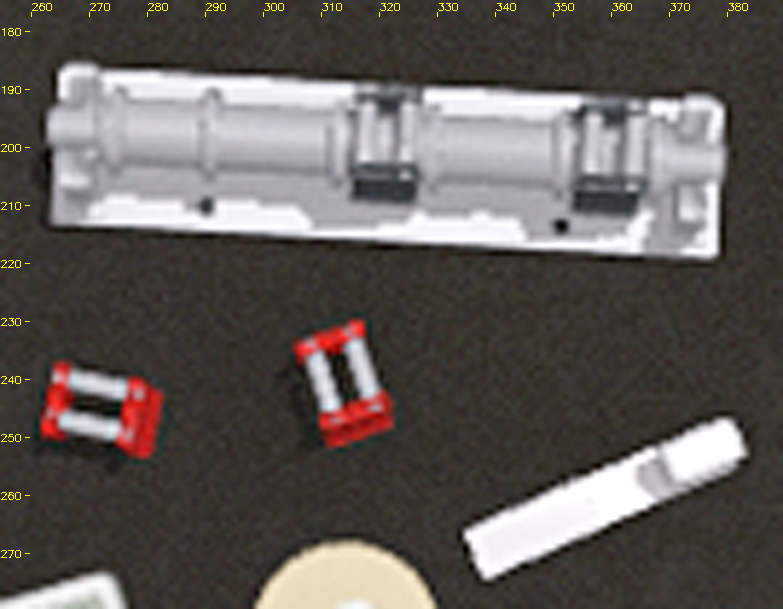

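View pics/g1.png

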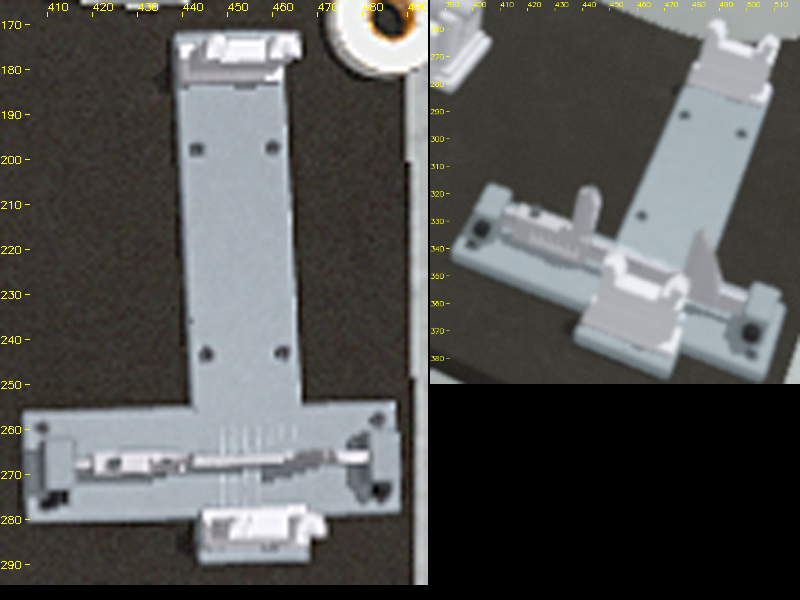

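View pics/sc1.png

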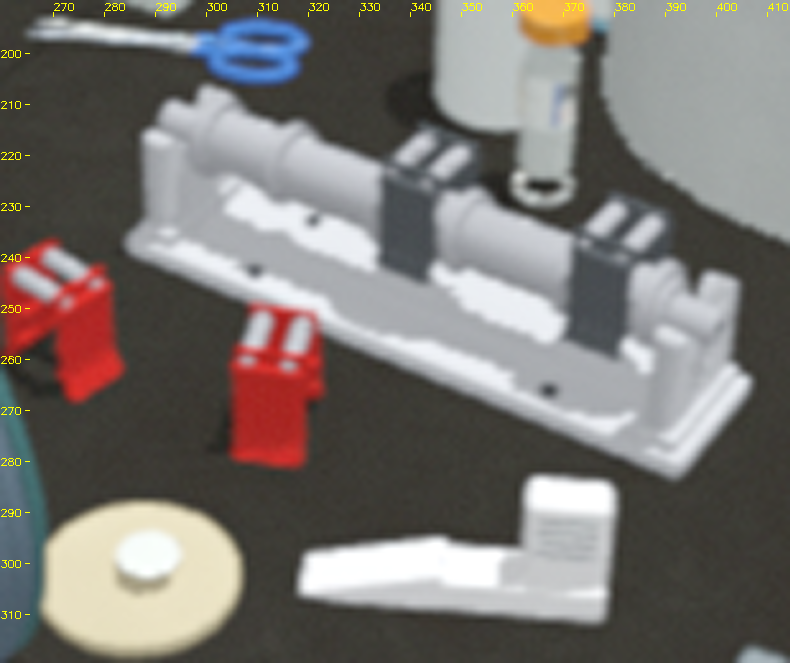

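Stand, wedge and gauge features are clear. Next I'll get finer views of the gauge rests and fit the poses of the stand and wedge.

```bash
python3 - <<'E'
from h import *
t=cv2.imread("pics/top0.png");s=cv2.imread("pics/scene0.png")
o=np.zeros((600,800,3),np.uint8)
for (n,im,x0,y0,w,h,k,X,Y) in (("top",t,432,168,42,26,9.5,0,0),("top",t,436,270,42,26,9.5,0,255),("scene",s,473,253,42,34,9.5,402,0),("scene",s,433,335,42,52,8.5,402,330-5)):
    if Y==325: h=32
    crop(n,x0,y0,w,h,k,"tmp.png",im=im);a=cv2.imread("pics/tmp.png");a=a[:600-Y,:800-X];o[Y:Y+a.shape[0],X:X+a.shape[1]]=a
cv2.imwrite("pics/g2.png",o)
T=lambda p:(255+p[0]/5.8-.5,175+p[1]/5.8-.5)
S=lambda p:(260+p[0]/5.1-.5,190+p[1]/5.1-.5)
def fit(obs,x0):
    def f(v):
        r=[]
        for n,px,P in obs:
            W=R.from_euler('z',v[2]).apply(P)+[v[0],v[1],0];r.append(proj(n,W)[0]-px)
        return np.ravel(r)
    q=least_squares(f,x0,loss='soft_l1');print(q.x,np.degrees(q.x[2]));print(np.round(f(q.x).reshape(-1,2),1).tolist());return q.x
print("stand");g=at("top",(320,203),.03);print(g)
fit([("top",T((51,223)),[-.15,-.035,.01]),("top",T((717,258)),[.15,-.035,.01]),("top",T((47,127)),[-.147,0,.06]),("top",T((725,161)),[.147,0,.06]),
 ("scene",S((675,470)),[.15,-.035,.01]),("scene",S((750,378)),[.15,.035,.01]),("scene",S((128,243)),[-.15,-.035,.01])],[g[0],g[1],-1.6])
print("wedge");g=at("top",(370,257),0)
fit([("top",T((464,537)),[.106,-.011,.0035]),("top",T((487,579)),[.106,.011,.0035]),("top",T((748,457)),[-.017,.009,.06]),("top",T((729,416)),[-.017,-.009,.06]),
 ("scene",S((607,622)),[-.017,.011,0])],[g[0],g[1],2])
for p in((268.9,245.2),): print(at("top",p,0.03))
E
```

```text
stand
[0.55600565 0.05266055 0.03      ]
[ 0.55987661  0.04875283 -1.61734996] -92.66732690946897
[[0.2, -0.1], [0.0, 0.1], [1.1, 0.2], [0.1, 0.6], [0.4, -1.2], [-0.3, -0.1], [-1.0, -1.5]]
wedge
[ 0.42740579 -0.08860961  2.00464865] 114.85790721194743
[[0.5, -0.3], [0.1, 0.2], [0.1, -0.5], [0.3, 0.1], [-1.4, -0.0]]
[0.44549082 0.18289383 0.03      ]
```

View pics/g2.png

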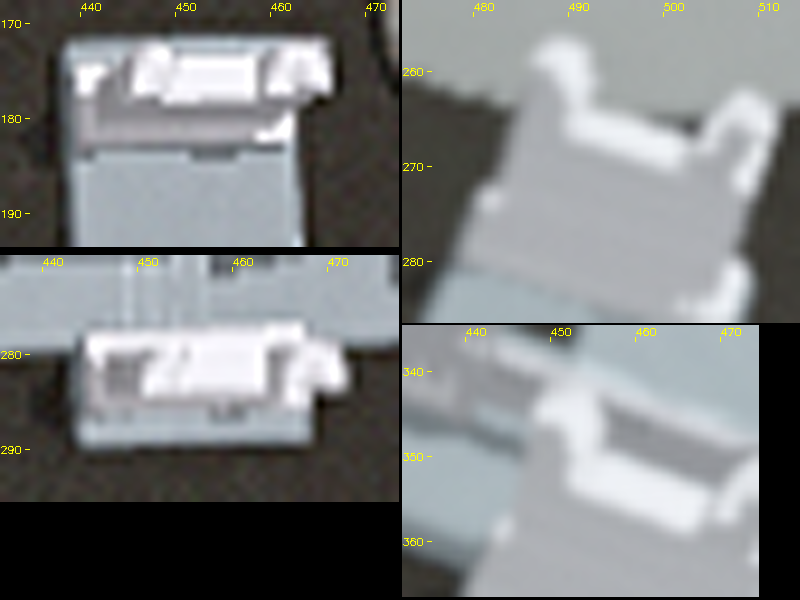

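```bash
python3 - <<'E'
from h import *
f=tri((496.3,267.2),(453.8,175.6));n=tri((460.3,354.5),(458.3,281.4));print(f,n,np.linalg.norm(f[:2]-n[:2]))
ft=at("top",(453.8,175.6),.053);nt=at("top",(458.3,281.4),.053);fs=at("scene",(496.3,267.2),.053);ns=at("scene",(460.3,354.5),.053)
print(ft,nt,np.linalg.norm(ft-nt));print(fs,ns,np.linalg.norm(fs-ns))
# gauge overlay: fit with yaw from line
obs=[("top",(453.8,175.6),[.135,0,.053]),("top",(458.3,281.4),[-.135,0,.053]),("scene",(496.3,267.2),[.135,0,.053]),("scene",(460.3,354.5),[-.135,0,.053])]
F=lambda v:np.ravel([proj(a,R.from_euler('z',v[2]).apply(P)+[v[0],v[1],0])[0]-p for a,p,P in obs])
q=least_squares(F,[.46,-.27,0]);print(q.x,np.round(q.fun,1))
W=lambda v,P:R.from_euler('z',v[2]).apply(np.array(P,float))+[v[0],v[1],0]
def boxr(v,cx,cy,hx,hy,z): return W(v,[[cx-hx,cy-hy,z],[cx+hx,cy-hy,z],[cx+hx,cy+hy,z],[cx-hx,cy+hy,z],[cx-hx,cy-hy,z]])
G=q.x;r=(0,0,255);gr=(0,255,0);b=(255,100,0)
st=[.55988,.04875,-1.61735];wd=[.42741,-.08861,2.00465]
ov=[(boxr(G,.135,0,.006,.013,.053),r),(boxr(G,-.135,0,.006,.013,.053),r),(boxr(G,.135,0,.006,.018,.070),gr),(boxr(G,-.135,0,.006,.018,.070),gr),(W(G,[[-.097,-.0185,.082],[-.097,-.0185,.048]]),b),(W(G,[[-.097,.0535,.082],[-.097,.0535,.048]]),b)]
ov2=[(boxr(st,0,0,.15,.035,.01),r),(boxr(st,0,0,.147,.009,.06),gr),(boxr(st,.097,0,.009,.012,.096),b),(boxr(st,0,0,.009,.012,.096),b),(boxr(wd,.0,0,.017,.009,.06),r),(boxr(wd,.0445,0,.0615,.011,0),gr)]
t=cv2.imread("pics/top0.png");s=cv2.imread("pics/scene0.png");o=np.zeros((600,800,3),np.uint8)
for (nm,im,x0,y0,w,h,k,X,Y,v) in (("top",t,400,165,90,130,3,0,0,ov),("scene",s,385,250,135,140,3,0,0+300,ov),("top",t,255,175,135,105,3.7,300,0,ov2),("scene",s,260,190,155,130,3.1,300,300,ov2)):
    h=int(min(h,(600-Y if Y else 300)/k)) if X or 1 else h
    if (X,Y)==(0,300): y0,h,w=290,100,95
    crop(nm,x0,y0,w,h,k,"tmp.png",im=im,overlay=v);a=cv2.imread("pics/tmp.png")[:600-Y,:800-X];o[Y:Y+a.shape[0],X:X+a.shape[1]]=a
cv2.imwrite("pics/ov.png",o)
E
```

```text
[ 0.62669042 -0.28966573  0.05168223] [ 0.35683373 -0.29785729  0.05089775] 0.2699809878385796
[ 0.62639773 -0.28929319  0.053     ] [ 0.35646927 -0.29652501  0.053     ] 0.2700253186712955
[ 0.62500948 -0.28989096  0.053     ] [ 0.35543891 -0.29885869  0.053     ] 0.26971969550448194
[ 0.49093313 -0.29387544  0.0315453 ] [ 0.1  0.2  0.6  0.2 -0.  -0.3 -0.3 -0.4]
```

View pics/ov.png

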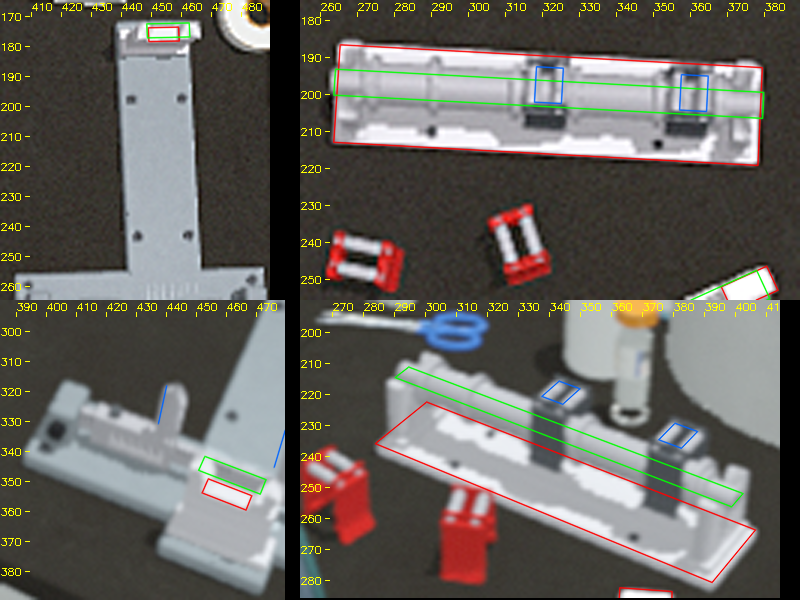

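```bash
cat >> h.py <<'E'
ST=[.55988,.04875,-1.61735];WD=[.42741,-.08861,2.00465];GA=[.49093,-.29388,.03155]
def W(v,P): return R.from_euler('z',v[2]).apply(np.array(P,float))+[v[0],v[1],0]
E
python3 - <<'E'
from h import *
for p in((383,205),(390,225),(400,237),(420,247),(450,257),(500,263),(540,255)): print("scene base",p,at("scene",p,0)[:2].round(3),at("scene",p,.1)[:2].round(3))
for p in((318,100),(322,135),(330,150),(350,157),(380,163),(430,166)): print("top",p,at("top",p,0)[:2].round(3),at("top",p,.2)[:2].round(3))
def box(sx,z0,z1,hx=.038,hy=.089): return [[sx+a*hx,b*hy,z] for z in(z0,z1) for a,b in((-1,-1),(1,-1),(1,1),(-1,1))]
t=cv2.imread("pics/top0.png");s=cv2.imread("pics/scene0.png")
for n,im in(("top",t),("scene",s)):
    for sx,c in((.064,(0,255,0)),(.13,(0,0,255)),(-.034,(255,100,0))):
        q=proj(n,W(ST,box(sx,.184,.30))).astype(int)
        cv2.polylines(im,[q[:4]],True,c,1);cv2.polylines(im,[q[4:]],True,c,1)
        for i in range(4): cv2.line(im,q[i].tolist(),q[i+4].tolist(),c,1)
o=np.zeros((380,800,3),np.uint8);o[:,:400]=cv2.resize(t[60:250,220:420],(400,380));o[:,400:]=cv2.resize(s[100:290,220:420],(400,380));cv2.imwrite("pics/tank.png",o)
E
```

```text
scene base (383, 205) [0.801 0.056] [ 0.655 -0.005]
scene base (390, 225) [ 0.723 -0.001] [ 0.588 -0.054]
scene base (400, 237) [ 0.688 -0.044] [ 0.558 -0.091]
scene base (420, 247) [ 0.675 -0.103] [ 0.547 -0.141]
scene base (450, 257) [ 0.675 -0.178] [ 0.547 -0.206]
scene base (500, 263) [ 0.714 -0.287] [ 0.58  -0.299]
scene base (540, 255) [ 0.794 -0.362] [ 0.649 -0.363]
top (318, 100) [0.841 0.06 ] [0.774 0.06 ]
top (322, 135) [0.744 0.049] [0.69 0.05]
top (330, 150) [0.703 0.027] [0.654 0.031]
top (350, 157) [ 0.685 -0.026] [ 0.638 -0.016]
top (380, 163) [ 0.669 -0.106] [ 0.624 -0.085]
top (430, 166) [ 0.662 -0.239] [ 0.618 -0.2  ]
```

View pics/tank.png

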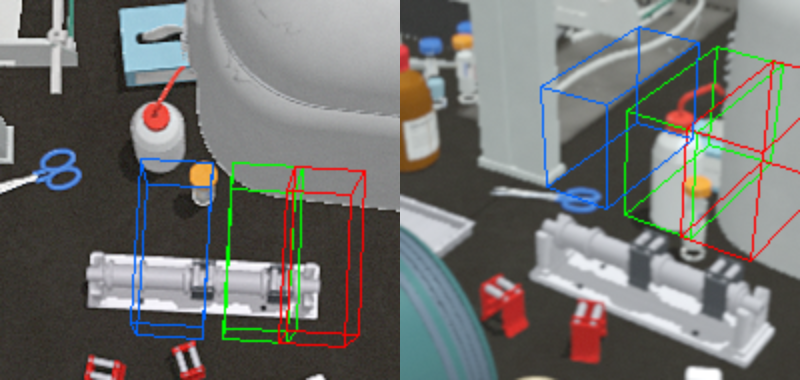

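The tank wall is at x≈0.66–0.68. I'll drive from the bare left end, nose toward -y, because that keeps the gripper body further from the tank. Next: check IK for both grasp choices along the whole route.

```bash
cat >> h.py <<'E'
def ori(a):
    y=np.array([np.cos(a),np.sin(a),0]);x=np.array([0,0,-1.]);return R.from_matrix(np.c_[x,y,np.cross(x,y)]).as_quat()
GZ=.104   # TCP above wedge underside
def wq(psi,k): return ori(psi+k*np.pi/2)
def sp(sx,sy=0,z=0): return W(ST,[sx,sy,z])
E
python3 - <<'E'
from h import *
for k in(1,-1):
    print(k)
    for nm,p,q in(("wedge",[*WD[:2],GZ],wq(WD[2],k)),("start",sp(-.135,0,.08+GZ),wq(ST[2],k)),("hi",sp(-.135,0,.16+GZ),wq(ST[2],k)),("mid",sp(.066,0,.08+GZ),wq(ST[2],k)),("midhi",sp(.066,0,.17+GZ),wq(ST[2],k)),("tray",[.48,.40,.2],wq(ST[2],k)),("tray2",[.53,.52,.14],wq(ST[2],k)),("lay",[.42,-.04,GZ],wq(ST[2],k)),("spin",sp(0,0,.12),ori(ST[2]+k*np.pi/2)),("gauge",W(GA,[0,0,.122]),ori(GA[2]+k*np.pi/2)),("jaw",W(GA,[-.097,.09,.13]),ori(GA[2]+k*np.pi/2))):
        j=robot.ik(p,q);print(nm,None if j is None else np.round(j,2))
E
```

```text
1
wedge [-0.26  0.32  2.3  -0.    0.51  2.45]
start [ 0.27  0.37  1.99 -0.    0.78  0.32]
hi [ 0.27  0.25  1.96 -0.    0.92  0.32]
mid [-0.07  0.32  2.07 -0.    0.76 -0.03]
midhi [-0.07  0.18  2.03 -0.    0.93 -0.03]
tray [ 0.66  0.38  1.93 -0.    0.83  0.7 ]
tray2 [ 0.74  0.62  1.68 -0.    0.84  0.79]
lay [-0.15  0.31  2.33 -0.    0.5  -0.1 ]
spin [ 0.05  0.43  2.06 -0.    0.65  0.09]
gauge [-0.58  0.44  2.04 -0.    0.66 -2.18]
jaw [-0.54  0.27  2.29 -0.    0.58 -2.14]
-1
wedge [-0.26  0.32  2.3  -0.    0.51 -0.69]
start [ 0.27  0.37  1.99 -0.    0.78 -2.82]
hi [ 0.27  0.25  1.96 -0.    0.92 -2.82]
mid None
midhi None
tray [ 0.66  0.38  1.93 -0.    0.83 -2.44]
tray2 [ 0.74  0.62  1.68 -0.    0.84 -2.35]
lay [-0.15  0.31  2.33 -0.    0.5   3.04]
spin [ 0.05  0.43  2.06 -0.    0.65 -3.05]
gauge [-0.58  0.44  2.04 -0.    0.66  0.96]
jaw [-0.54  0.27  2.29 -0.    0.58  1.  ]
```

```bash
python3 - <<'E'
from h import *
robot.get_image("top");print([(d['point'],round(d['conf'],2)) for d in robot.boxes_of("wedge","top")])
q=wq(WD[2],1)
robot.move_pose([*WD[:2],.25],q)
print(np.round(robot.get_force(),1))
robot.move_straight([*WD[:2],GZ])
robot.gripper_close(50)
print("open",robot.get_opening(),np.round(robot.get_force(),1))
robot.move_straight([*WD[:2],.28])
print("open",robot.get_opening(),np.round(robot.get_force(),1))
robot.move_pose(sp(-.137,0,.15+GZ),wq(ST[2],1))
print(robot.get_position(),robot.get_time_s())
crop("top",240,150,160,110,4,"w1.png"); im=cv2.imread("pics/w1.png")
crop("scene",250,150,160,130,4,"w2.png"); b=cv2.imread("pics/w2.png")
o=np.zeros((300,800,3),np.uint8);a=cv2.resize(im,(400,275));o[:275,:400]=a;b=cv2.resize(b,(369,300));o[:,400:769]=b;cv2.imwrite("pics/w.png",o)
E
```

```text
[([357.2, 262.0], 0.92)]
[-0.2  1.1 -0.7]
open 0.017858360309929183 [-0.6  1.1 -1.6]
open 0.01792825230671392 [-0.3 -0.7 -0.8]
[0.56618569 0.18527886 0.25386647] 9.1333
```

View pics/w.png

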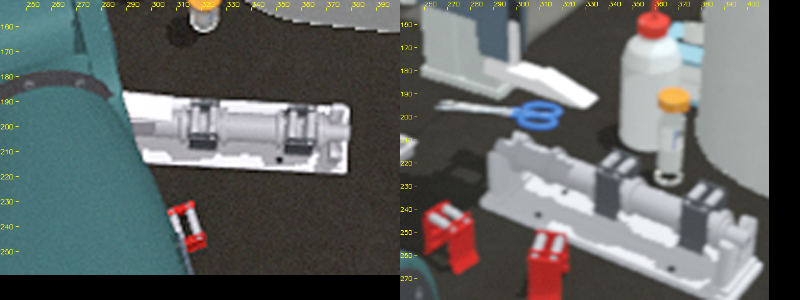

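The wedge is held (opening 17.9 mm) with its nose at about (332,194) in scene, above the spindle. Now I'll lower it onto the collars and drive.

```bash
cat >> h.py <<'E'
u=np.array([np.cos(ST[2]),np.sin(ST[2]),0])
def drive(seat,z,extra=.002):
    f0=np.array(robot.get_force());sx=seat-.137;log=[]
    while sx<seat-.033+extra-1e-6:
        sx=min(sx+.008,seat-.033+extra);robot.move_straight(sp(sx,0,z+GZ),v=.04)
        f=np.array(robot.get_force())-f0;log.append((round((sx-seat)*1e3),round(float(f@u),1),round(f[2],1)))
        if abs(f@u)>45: print("STOP");break
    print(log)
E
python3 - <<'E'
from h import *
print(proj("scene",sp(-.031,0,.1525)))
robot.move_straight(sp(-.137,0,.084+GZ));f0=np.array(robot.get_force());z=.084
while z>.0785:
    z-=.0007;robot.move_straight(sp(-.137,0,z+GZ),v=.02);f=np.array(robot.get_force())-f0
    if f[2]>4: break
print("contact z",z,f.round(1))
z+=.0006
robot.move_straight(sp(-.137,0,z+GZ),v=.02)
drive(0,z)
print(z,robot.get_opening(),robot.get_time_s())
crop("scene",280,150,130,110,4,"d1.png")
E
```

```text
[[332.33535747 193.92819203]]
contact z 0.07909999999999996 [-1.2 -0.9  4.6]
[(-129, 0.3, np.float64(-0.6)), (-121, -0.2, np.float64(-0.8)), (-113, 0.3, np.float64(-0.5)), (-105, -0.1, np.float64(-1.3)), (-97, 0.8, np.float64(-2.2)), (-89, 1.2, np.float64(-2.4)), (-81, 0.3, np.float64(-2.9)), (-73, 1.1, np.float64(-2.2)), (-65, 0.1, np.float64(-0.4)), (-57, 0.4, np.float64(-1.3)), (-49, -0.4, np.float64(-2.3)), (-41, 0.2, np.float64(-2.5)), (-33, -0.6, np.float64(-1.7)), (-31, -0.1, np.float64(-0.6))]
0.07969999999999997 0.0179224144644311 16.625
```

View pics/d1.png

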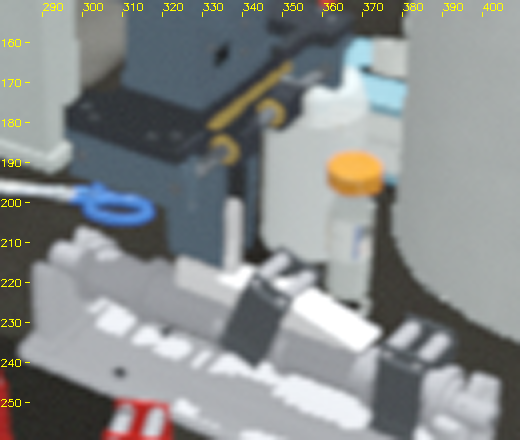

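The clip sits in the wedge's hollow at about (343,228), tipped a little, with about 57 mm of ramp in front of it. I'll lift gently while watching the force.

```bash
python3 - <<'E'
from h import *
f0=np.array(robot.get_force());p=np.array(robot.get_position());L=[]
for i in range(12):
    p[2]+=.006;robot.move_straight(p,v=.04);f=np.array(robot.get_force())-f0;L.append(f.round(1).tolist())
    if np.linalg.norm(f)>15: print("STOP");break
print(L)
crop("scene",280,130,130,130,4,"l1.png");print(robot.get_time_s())
E
```

```text
[[1.4, -0.1, -0.2], [0.8, -0.5, 0.7], [1.2, -1.2, 0.8], [0.1, -1.1, -0.4], [1.1, -1.0, -0.5], [1.2, -0.9, -0.8], [0.1, -0.9, -0.0], [0.4, -1.9, -0.9], [-0.1, -0.8, -1.6], [0.8, -0.0, -0.8], [1.3, -0.6, -0.1], [1.0, -1.3, -0.8]]
20.325
```

View pics/l1.png

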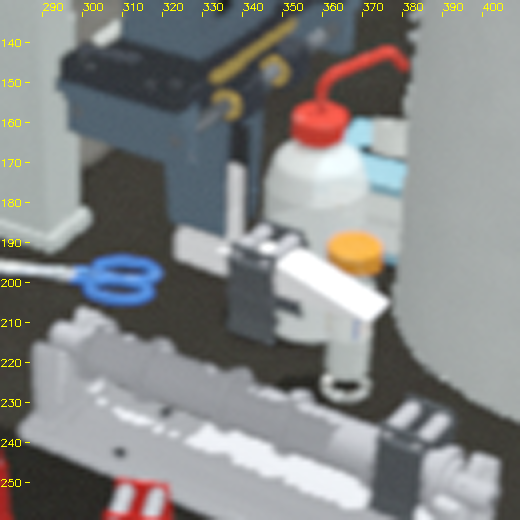

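The clip hangs level in the hollow. Now check the tray and deposit the clip.

```bash
cat >> h.py <<'E'
def tray_now():
    t=robot.get_image("top");b=robot.boxes_of("tray","top");robot.get_image("scene");print("tray",[(d['point'],round(d['conf'],2)) for d in b],[(d['point'],round(d['conf'],2)) for d in robot.boxes_of("tray","scene")])
def deposit(x,y):   # clip centre target; nose toward -y
    psi=ST[2];d=np.array([np.cos(psi),np.sin(psi),0]);o=np.array([x,y,0])-.033*d;q=wq(psi,1)
    p=np.array(robot.get_position());robot.move_straight([p[0]*.5+.5*o[0],p[1]*.5+.5*o[1],.185+GZ],v=.2)
    robot.move_straight([o[0],o[1],.12+GZ],v=.2)
    robot.move_straight([o[0],o[1],.04+GZ],v=.1)
    f0=np.array(robot.get_force());robot.move_straight([o[0],o[1],.0285+GZ],v=.03);print("down",(np.array(robot.get_force())-f0).round(1))
    e=o-.095*d;robot.move_straight([e[0],e[1],.0285+GZ],v=.06);print("out",(np.array(robot.get_force())-f0).round(1))
    robot.move_straight([e[0],e[1],.16+GZ],v=.2)
E
python3 - <<'E'
from h import *
tray_now()
cs=[at("top",p,.017)[:2] for p in((162.5,194.5),(217.5,194.5),(216.5,275),(160,275))];print(np.round(cs,3).tolist(),np.mean(cs,0),at("top",(191,235.9),.004)[:2])
print([np.linalg.norm(cs[i]-cs[i-1]).round(3) for i in range(4)])
E
```

```text
tray [([187.1, 233.1], 0.64), ([352.4, 211.9], 0.29)] [([224.5, 216.2], 0.96)]
[[0.577, 0.466], [0.578, 0.321], [0.368, 0.318], [0.367, 0.465]] [0.47265285 0.39256595] [0.47019528 0.39019166]
[np.float64(0.211), np.float64(0.145), np.float64(0.21), np.float64(0.147)]
```

```bash
python3 - <<'E'
from h import *
deposit(.428,.385)
robot.move_pose(sp(-.04,0,.17+GZ),wq(ST[2],1))
print(robot.get_time_s(),robot.get_opening())
s=cv2.cvtColor(robot.get_image("scene"),cv2.COLOR_RGB2BGR);t=cv2.cvtColor(robot.get_image("top"),cv2.COLOR_RGB2BGR)
o=np.zeros((480,800,3),np.uint8);o[:,:320]=cv2.resize(t[180:300,140:220],(320,480));o[:,320:]=cv2.resize(s[140:296,220:380],(480,480));cv2.imwrite("pics/dep1.png",o)
E
```

```text
down [-0.1  0.2  1.4]
out [0.6 0.2 0.7]
28.3667 0.017568816408013194
```

View pics/dep1.png

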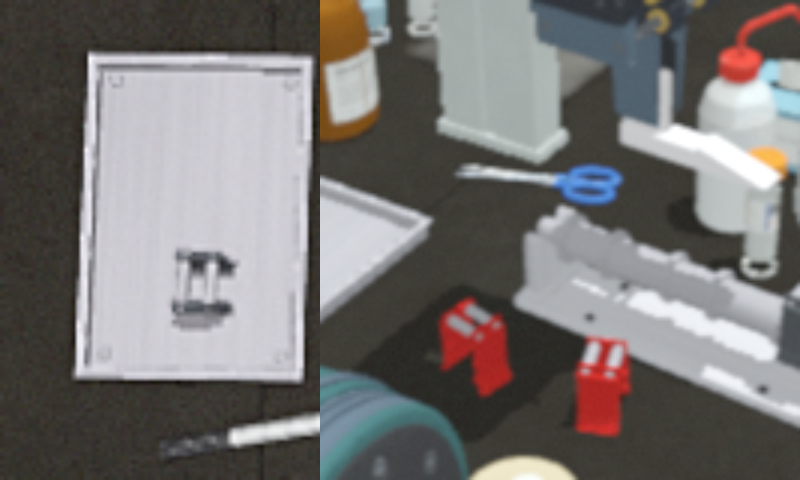

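Clip one stands in the tray. Second clip now, same way.

```bash
python3 - <<'E'
from h import *
z=.0797
robot.move_straight(sp(-.04,0,z+.0015+GZ),v=.1);robot.move_straight(sp(-.04,0,z+GZ),v=.02);print(np.round(robot.get_force(),1))
drive(.097,z,.004)
f0=np.array(robot.get_force());p=np.array(robot.get_position());L=[]
for i in range(6):
    p[2]+=.012;robot.move_straight(p,v=.05);f=np.array(robot.get_force())-f0;L.append(f.round(1).tolist())
    if np.linalg.norm(f)>15: print("STOP");break
print(L,robot.get_opening());print(robot.get_time_s())
crop("scene",280,150,130,120,4,"l2.png")
E
```

```text
[ 0.2  0.7 -0. ]
[(-129, 1.2, np.float64(-0.8)), (-121, 0.4, np.float64(-0.1)), (-113, 0.8, np.float64(-0.5)), (-105, 1.7, np.float64(-0.4)), (-97, 0.7, np.float64(-0.6)), (-89, 2.0, np.float64(-1.8)), (-81, -0.2, np.float64(-2.7)), (-73, -0.1, np.float64(-1.9)), (-65, 0.8, np.float64(-0.4)), (-57, 0.8, np.float64(-1.3)), (-49, -1.3, np.float64(-0.9)), (-41, 0.4, np.float64(-0.9)), (-33, 1.5, np.float64(-1.4)), (-29, 0.6, np.float64(-0.7))]
[[-1.2, -0.2, -3.2], [-1.1, 0.4, -3.5], [-1.5, 0.0, -3.1], [-0.8, -0.4, -4.0], [-0.6, 0.5, -1.3], [0.2, 0.4, -1.1]] 0.017736104064127366
36.9083
```

View pics/l2.png

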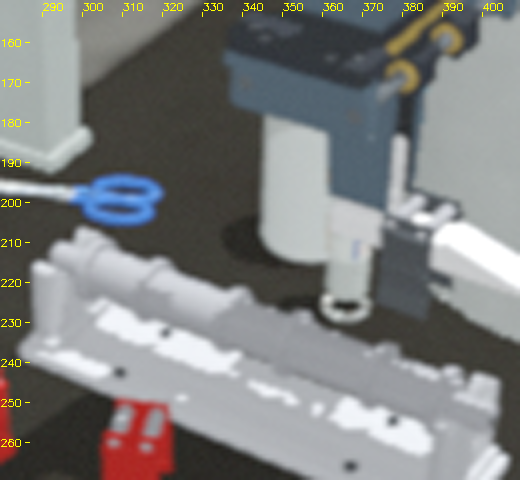

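The second clip is on the wedge. The early lift force suggests the spindle end may have been lifted briefly, so I'll measure the spindle again afterwards. Deposit, lay the wedge down, then look.

```bash
python3 - <<'E'
from h import *
p=np.array(robot.get_position());robot.move_straight([p[0],p[1],.185+GZ]);tray_now()
deposit(.515,.385)
q=wq(ST[2],1);
robot.move_pose([.42,-.04,.15+GZ],q)
robot.move_straight([.42,-.04,.012+GZ]);f0=np.array(robot.get_force());z=.012
while z>-.002:
    z-=.001;robot.move_straight([.42,-.04,z+GZ],v=.03);f=np.array(robot.get_force())-f0
    if f[2]>3: break
print("wedge down z",z,f.round(1))
robot.ungrasp();robot.move_straight([.42,-.04,.28])
robot.move_pose([.35,.45,.40],ori(0))
print(robot.get_time_s())
t=cv2.cvtColor(robot.get_image("top"),cv2.COLOR_RGB2BGR);s=cv2.cvtColor(robot.get_image("scene"),cv2.COLOR_RGB2BGR)
cv2.imwrite("pics/T3.png",t);cv2.imwrite("pics/S3.png",s)
for n in("top","scene"): print(n,{k:[(d['point'],round(d['conf'],2)) for d in robot.boxes_of(k,n)] for k in("spindle","wedge","clip_1","tray")})
crop("top",250,170,140,100,5.7,"a.png",im=t);crop("scene",265,195,160,125,2.5,"b.png",im=s)
o=np.zeros((600,800,3),np.uint8);a=cv2.imread("pics/a.png")[:330];o[:a.shape[0],:a.shape[1]]=a[:,:800]
crop("scene",270,195,135,67,4,"b.png",im=s);b=cv2.imread("pics/b.png");o[330:598,:540]=b
c=cv2.resize(t[185:285,150:230],(208,260));o[335:595,560:768]=c
cv2.imwrite("pics/s3.png",o)
E
```

```text
tray [([189.1, 232.8], 0.98)] [([224.1, 216.3], 0.62), ([346.9, 232.1], 0.33)]
down [-0.6 -0.1  0.8]
out [-1.3 -0.5  0.7]
wedge down z -0.0010000000000000035 [-7.1  3.2 28.3]
54.8
top {'spindle': [([321.4, 201.0], 0.81)], 'wedge': [([368.3, 258.8], 0.81)], 'clip_1': [([270.5, 245.7], 0.69), ([188.3, 213.6], 0.56), ([189.5, 251.7], 0.49), ([310.9, 240.8], 0.44)], 'tray': [([188.2, 228.2], 0.55), ([449.8, 255.8], 0.26)]}
scene {'spindle': [([347.4, 234.3], 0.62)], 'wedge': [([354.1, 304.0], 0.95)], 'clip_1': [([224.7, 204.9], 0.72), ([310.4, 265.2], 0.72), ([271.5, 250.2], 0.66), ([206.4, 216.0], 0.48), ([434.7, 333.5], 0.37)], 'tray': [([233.3, 211.8], 0.82), ([346.9, 235.1], 0.72)]}
```

View pics/s3.png

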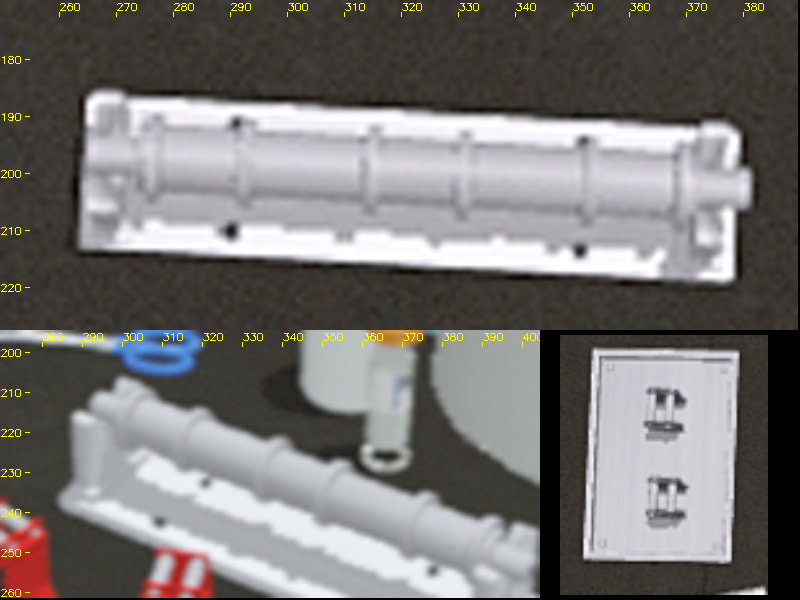

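Both clips stand in the tray, and the bare spindle is seated but shifted toward the right stop. I'll grasp the middle seat, using the finger opening (30 mm against 40 mm) to confirm the fit.

```bash
python3 - <<'E'
from h import *
m=at("top",(322.7,200.2),.06)
rel=R.from_euler('z',-ST[2]).apply(m-[ST[0],ST[1],0]);print("mid in stand frame",rel)
sx=float(np.clip(rel[0],-.002,.0055));q=ori(ST[2]+np.pi/2)
robot.move_pose(sp(sx,0,.22),q);robot.move_straight(sp(sx,0,.12),v=.15)
ok=[]
for d in(0,.001,-.001,.002,-.002,.003,-.003):
    robot.move_straight(sp(sx+d,0,.12),v=.03);robot.gripper_close(5);o=robot.get_opening();f=np.round(robot.get_force(),1)
    print(d,round(o,4),f)
    if o<.033: break
    robot.ungrasp()
print(sx,robot.get_time_s())
E
```

```text
mid in stand frame [ 0.00288986 -0.00113418  0.06      ]
0 0.0321 [ 4.7 -0.9 -1. ]
0.002889860934173404 59.0833
```

```bash
python3 - <<'E'
from h import *
robot.dwell(.3);print(robot.get_opening(),np.round(robot.get_force(),1))
robot.gripper_close(25);print(robot.get_opening(),np.round(robot.get_force(),1))
robot.gripper_close(40);print(robot.get_opening(),np.round(robot.get_force(),1),np.round(robot.get_wrist_torque(),2))
E
```

```text
0.032316175751907775 [ 5.2 -0.5  0. ]
0.02929331139605538 [ 5.8 -0.2  0.4]
0.029365089858931742 [ 5.3  0.5 -0.2] [-0.17 -0.99 -0.12]
```

```bash
python3 - <<'E'
from h import *
p=np.array(robot.get_position());f0=np.array(robot.get_force())
robot.move_straight(p+[0,0,.01],v=.03);print((np.array(robot.get_force())-f0).round(1),robot.get_opening())
robot.move_straight([p[0],p[1],.27],v=.15)
robot.move_straight([.46,.0,.27],v=.15)
g=W(GA,[0,0,.27]);q=ori(GA[2]-np.pi/2)
robot.move_pose([.46,g[1],.27],q);print(np.round(robot.get_force(),1),np.round(robot.get_wrist_torque(),2),robot.get_opening())
robot.move_straight(g,v=.15);robot.move_straight(W(GA,[0,0,.15]),v=.15)
robot.dwell(.5);print(robot.get_time_s(),robot.get_position())
s=cv2.cvtColor(robot.get_image("scene"),cv2.COLOR_RGB2BGR);t=cv2.cvtColor(robot.get_image("top"),cv2.COLOR_RGB2BGR)
crop("scene",380,225,140,160,3.7,"b.png",im=s);b=cv2.imread("pics/b.png")
crop("top",395,150,100,150,3.7,"a.png",im=t);a=cv2.imread("pics/a.png")
o=np.zeros((592,800,3),np.uint8);o[:a.shape[0],:280]=a[:592,:280];o[:,282:800]=b[:592,:518];cv2.imwrite("pics/g3.png",o)
E
```

```text
[-4.5  0.  -3.5] 0.029309787537634746
[-0.1 -0.1 -3.1] [-0.05  0.15 -0.05] 0.02890534764394005
65.225 [ 0.49095794 -0.293872    0.15009973]
```

View pics/g3.png

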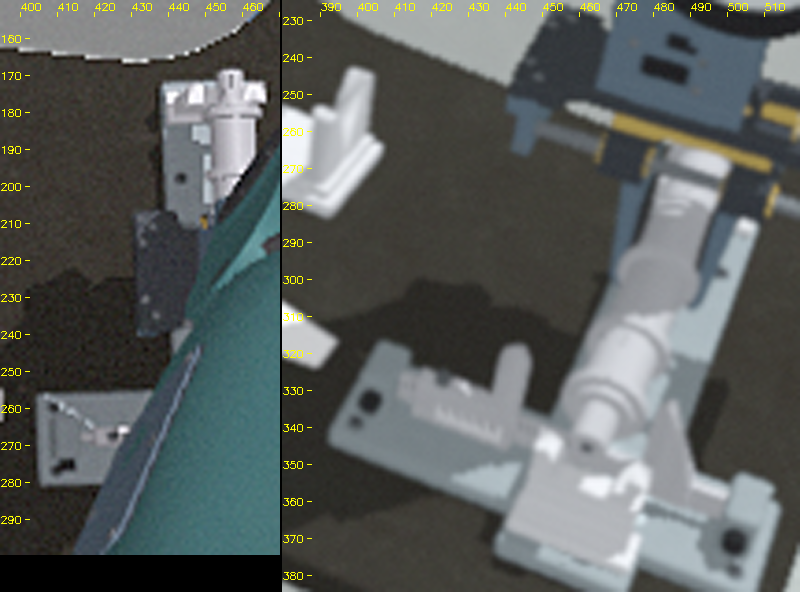

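The spindle hangs level above the rests, with its near journal end at about (463,345) in scene. I'll compare that with the prediction and lower it with force checks.

```bash
python3 - <<'E'
from h import *
print("pred end",proj("scene",W(GA,[-.147,0,.09])),"top far",proj("top",W(GA,[.147,0,.09])))
f0=np.array(robot.get_force());z=.15;L=[]
while z>.1185:
    z-=.002 if z>.126 else .0007
    robot.move_straight(W(GA,[0,0,z]),v=.03);f=np.array(robot.get_force())-f0;L.append((round(z,4),f.round(1).tolist()))
    if f[2]>3 or np.linalg.norm(f[:2])>8: break
print(L[-8:],robot.get_wrist_torque(),robot.get_time_s())
E
```

```text
pred end [[461.86350568 344.67361072]] top far [[457.06270416 168.1581337 ]]
[(0.128, [-0.9, 0.1, 0.7]), (0.126, [0.1, -0.8, 0.7]), (0.1253, [0.3, 0.1, 1.2]), (0.1246, [-0.1, 0.4, 0.7]), (0.1239, [-0.8, 0.8, 1.2]), (0.1232, [-0.5, -0.1, -0.2]), (0.1225, [0.9, -0.6, 0.3]), (0.1218, [-2.3, 1.6, 8.9])] [ 0.27439739  0.5723557  -0.06031051] 69.825
```

```bash
python3 - <<'E'
from h import *
robot.ungrasp();robot.move_straight(W(GA,[0,0,.25]),v=.2);robot.gripper_close(10)
robot.move_straight(W(GA,[-.097,.11,.25]),v=.2);robot.move_straight(W(GA,[-.097,.11,.131]),v=.15)
v=W([0,0,GA[2]],[0,-1,0]);f0=np.array(robot.get_force());y=.11;L=[]
while y>.030:
    y-=.004 if y>.044 else .0005
    robot.move_straight(W(GA,[-.097,y,.131]),v=.03);f=np.array(robot.get_force())-f0;L.append((round(y,4),round(float(-f@v),1)))
    if -f@v>9: break
print(L)
robot.dwell(.3);print((np.array(robot.get_force())-f0).round(1),robot.get_time_s())
E
```

```text
[(0.106, 1.1), (0.102, 0.5), (0.098, 0.0), (0.094, 0.4), (0.09, 0.8), (0.086, 1.3), (0.082, 0.3), (0.078, 1.5), (0.074, 0.2), (0.07, -0.1), (0.066, 0.8), (0.062, 0.3), (0.058, 1.1), (0.054, 1.3), (0.05, 1.1), (0.046, 1.0), (0.042, 1.2), (0.0415, 2.7), (0.041, 2.8), (0.0405, 3.5), (0.04, 3.4), (0.0395, 3.0), (0.039, 4.6), (0.0385, 4.1), (0.038, 4.1), (0.0375, 5.1), (0.037, 5.2), (0.0365, 4.7), (0.036, 5.2), (0.0355, 3.9), (0.035, 4.6), (0.0345, 4.1), (0.034, 4.5), (0.0335, 4.7), (0.033, 6.5), (0.0325, 9.5)]
[2.2 8.6 1.3] 84.7083
```

```bash
python3 - <<'E'
from h import *
v=W([0,0,GA[2]],[0,-1,0]);y=.0325
for _ in range(2):
    y-=.0004;robot.move_straight(W(GA,[-.097,y,.131]),v=.02);f=float(-np.array(robot.get_force())@v);print(y,round(f,1))
    if f>13: break
robot.move_straight(W(GA,[-.097,.07,.131]),v=.05);robot.move_straight(W(GA,[-.097,.11,.25]),v=.2)
robot.move_pose([.35,.45,.40],ori(0));print(robot.get_time_s())
t=cv2.cvtColor(robot.get_image("top"),cv2.COLOR_RGB2BGR);s=cv2.cvtColor(robot.get_image("scene"),cv2.COLOR_RGB2BGR)
for n in("top","scene"): print(n,{k:[(d['point'],round(d['conf'],2)) for d in robot.boxes_of(k,n)] for k in("spindle","wedge","clip_1","tray","jaw")})
o=np.zeros((600,800,3),np.uint8)
b_=(255,100,0);ov=[(W(GA,[[-.097,-.0185,.082],[-.097,-.0185,.05]]),b_),(W(GA,[[-.097,.0115,.082],[-.097,.0115,.05]]),b_)]
crop("scene",385,240,135,140,3.2,"b.png",im=s,overlay=ov);b=cv2.imread("pics/b.png");o[:448,:432]=b
crop("top",400,240,90,55,4,"a.png",im=t,overlay=ov);a=cv2.imread("pics/a.png");o[:220,436:796]=a
a=cv2.resize(t[180:290,140:400],(364,154));o[225:379,436:800]=a
a=cv2.resize(s[180:320,180:400],(330,210));o[385:595,436:766]=a
cv2.imwrite("pics/f.png",o)
E
```

```text
0.032100000000000004 10.8
0.031700000000000006 13.2
89.2333
top {'spindle': [([455.9, 228.8], 0.87)], 'wedge': [([369.4, 258.6], 0.91), ([439.1, 269.2], 0.36)], 'clip_1': [([187.8, 247.5], 0.64), ([273.7, 247.4], 0.51), ([317.6, 239.3], 0.47), ([188.0, 212.9], 0.44)], 'tray': [([187.2, 232.8], 0.63), ([445.4, 262.8], 0.51), ([319.0, 203.9], 0.24)], 'jaw': [([442.4, 263.8], 0.43)]}
scene {'spindle': [([483.4, 306.8], 0.85)], 'wedge': [([352.3, 301.8], 0.88)], 'clip_1': [([270.4, 250.2], 0.96), ([311.0, 263.2], 0.87), ([225.5, 211.8], 0.75), ([206.4, 215.6], 0.41), ([353.5, 302.6], 0.31), ([446.0, 339.3], 0.17)], 'tray': [([234.8, 213.5], 0.63)], 'jaw': [([443.8, 337.5], 0.75)]}
```

View pics/f.png

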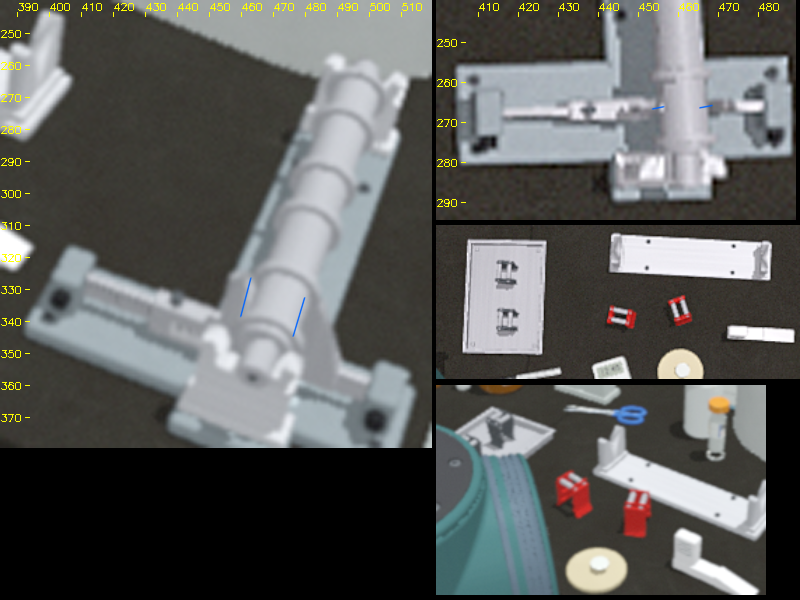

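The last view shows both jaws on the seat with the spindle lying in its rests. The two dark clips are in the tray, the wedge is upright on its underside, and the decoys look undisturbed. Handing in.

```bash
python3 -c "
from cell import robot
robot.finish_job();print(robot.get_time_s())"
```

```text
the job is handed in; nothing more can be done
the job is handed in; nothing more can be done
```

The job is handed in, at about 89 s on the clock. Two clips were present, and both were freed with the wedge, the middle one first and then the one at the right end. Both are in the tray.

- **Spindle and jaw:** The bare spindle lies in the caliper rests; it touched down at 61.8 mm against the nominal 62 mm. I closed the jaw until the push force rose to 13 N. The last picture shows it bearing on the seat from both sides.
- **Wedge and decoys:** The wedge lies on its underside on the worktop. The red look-alikes were not touched.

Four readings did not match what I expected:
- **Driving force:** It stayed below the stated 5 N at every reading, probably because I only read it after each step had stopped.
- **Second clip:** For the first 50 mm or so of the lift, the wrist carried about 2 N more than the clip weighs. The spindle end may have been raised briefly, but it was seated again in the next picture.
- **Jaw:** It bore about 6 mm further in than I had worked out from the finger thickness. The forces and the final picture point to thinner fingertips, but I did not measure the jaw opening itself.
- **Wedge placement:** The wrist read 28 N when I set the wedge down, more than I had aimed for but well under the limit.

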